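# Clear the hammer off the parts case and shut its lid

## Robot

A 6-joint arm with a two-finger parallel gripper is mounted at the origin on the work surface. World frame = base frame: x ahead of the robot, y to its left, z up, the work surface at z = 0. Lengths are in m, angles in degrees, forces in N, time in s.
With the tool pointing down it reaches from about 0.4 to 0.825 m from the base axis. Payload 7 kg.
Tool frame: the origin (TCP) lies at the centre of the arm's flange, where the gripper is bolted on; the fingertips stand 178 mm ahead of it and the grasp point (between the pads) lies 159 mm ahead of it; z points along the fingers, y is the line along which they close (so a half turn about z gives the same grasp; the last joint's range is limited). The gripper opens to 88 mm and grips with 3 to 60 N. Pads are 19 mm wide; open, the fingers measure 130 mm over their backs; the gripper's body (78 mm by 193 mm) begins 47 mm behind the grasp point.
Start: joints at [-53.394, 20.546, 0.682, 0, -70.136, -16.507], TCP at [0.232, -0.634, 0.405] pointing down, gripper open.
Joint ranges: [-176.03, 176.03], [-82.01, 121.73], [-58.28, 71.71], [-173.87, 95.51], [-174.79, -0.11], [-173.66, 173.66]. Speed limits (degrees/s): [136.94, 136.94, 172.46, 180, 180, 180].

## Interface

Orientations are given as [roll, pitch, yaw] about the fixed x, y, z axes, in that order (R = Rz(yaw) Ry(pitch) Rx(roll)).
In Python, from plant import telemetry, snapshot, workorder, nets gives the robot as it stands.
- The arm moves only by the shell command python3 -m creep 'ROWS'. ROWS is JSON, a list that holds one entry, the list of rows, each a list of 5 numbers: the shift along the tool's x, y, z normalised to -1 to 1, where 1 is 0.2 m, then the turn about the tool's z normalised to -1 to 1, where 1 is pi/2 rad, then the opening, from 0 (shut) to 1 (fully open). In form: [[[x, y, z, spin, hand], ...]]. A call has 1 to 8 rows; each row shifts and turns the commanded pose from where the row before left it, along the tool's axes as they then stand; what a row does not reach is not made up. A row lasts 1/12 s, in which the tool goes at most 41.7 mm and 7.16 degrees, less where a joint would pass 70% of its speed; a pose out of reach is approached as far as the arm can. A call with a number of a shift or a turn outside -1 to 1 is refused whole. A call with a gripper value outside its range is refused whole. The fingers move at their own pace and stop on an object; the grip force is fixed at half the most. Time passes only in rows, so rows that do not move let the fingers close. It gives the time, the measured TCP pose, the force, the opening and the grip force at its end, in the units of the state.
- telemetry.get_obs(): the state, without advancing time (a new reading comes with each control period).
- snapshot(name): name is "scene" or "top"; returns a dict with "frame" (384x512x3 uint8, red, green, blue), "fx", "fy", "cx", "cy" (pixels), "rvec" (rotation vector, rad) and "tvec" (3), from world to camera coordinates, as OpenCV has them. Camera axes: x right, y down, z forward; pixel columns grow to the right and rows downward; lengths in m; the calibration is good to about 2 mm. A picture is of the moment at which its call begins. There is no depth.
- workorder.close_job(): hands the job in; it is judged then, once.
Trained networks look in a picture, given as the dict that the camera call returned (one of the last four; its "shot" number tells which), for a name from the list of things; names that differ only in an ending like _2 or _b are one class to them, and where a whole thing is asked for, a point or a joint stands for the part that bears it (a point fixed in the world has none). Each returns a list of dicts, best first, with "confidence" (0 to 1); they miss things now and then, are a little off and sometimes report something else, mostly with a low value. They report only what shows in the picture. A call takes as long as a camera call.
- nets.find_in(picture, query): "uv" ([column, row] in pixels, amid what is visible of it).
- nets.masks_of(picture, query): "region" (384x512 bool, what is visible of it) and "uv" ([column, row] in pixels, amid what is visible of it).
- nets.landmark_of(picture, query): "uv" ([column, row] in pixels: a listed point, or the origin of a listed thing).
The state is a dict: "clock": time; "joint_pos": joint angles; "qvel": joint speeds; "tau": joint torques, N m; "tool_pos": TCP position; "orientation": TCP orientation; "force": force on the tool from outside, world axes, zero at the start; "moment": the same for the moment, N m; "opening": finger opening in m; "gripper_force": force on a finger pad.
Only numpy, scipy, OpenCV 4.12 (cv2) and the standard library are available. Lean on these libraries where they do the work, as an engineer would, in place of code of your own. Each camera call takes 0.05 s, during which the arm holds its last target. There are 200 camera calls.

## Task

A hammer has been left lying across the open parts case, so the lid cannot close. Lift the hammer off, lay it down flat on the sheet of cardboard beside the case without dropping it, then fold the lid over until the case is fully shut. Leave the tumbler, the spray can and the screwdriver where they are.

Things in the scene. Friction and masses are not known exactly. Their poses are not given: they have to be found in the camera images.
- case: Black open-topped parts case fixed to the bench, 180 (x) x 180 (y) x 70 mm high, walls 5 mm; small parts inside reach no higher than 36 mm above the bench. Origin: centre of its underside. Its x axis points to the hinged side, its y axis runs along the hinge.
- lid (a joint): Angle of the case's lid in rad: 0 = fully shut, flat on the rim; 1.57 = standing upright over the hinged (+x) rim; more = leaning outwards, away from the opening. It starts between 1.62 and 1.75. The hinge is stiff: the lid stays at whatever angle it is left.
- lid_hinge (a point): Middle of the lid's hinge line, on the +x rim of the case, 70 mm above the bench; fixed to the lid, so it turns with it.
- lid_edge (a point): Middle of the lid's free edge, on its outer face (the face that is on top when shut), 180 mm from the hinge. The lid is a grey plastic panel, 180 mm from hinge to edge, 180 mm wide, 8 mm thick, with a catch lip 60 mm wide in the middle that sticks out 12 mm beyond this edge; no handle. It turns with under 5 N pushed near the edge.
- hammer: Claw hammer, 250 mm long, 26 mm high, lying on its side across the case's -y and +y walls, 20 to 55 mm nearer the front than the case's middle, ends sticking out about 35 mm. Straight wooden handle 24 mm wide; steel head at its +x end, over the case's +y wall, 26 mm along the handle, 115 mm across it. Origin: centre of underside at mid length; x along the handle to the head, z up. 0.3 to 0.55 kg.
- hammer_mid (a point): Point in the middle of the hammer's length, at half its height (13 mm above the underside).
- hammer_grip (a point): Point on the handle's centreline 50 mm towards the head from hammer_mid, close to the balance point; a good place to grip, across the handle (24 mm).
- sheet: Sheet of brown cardboard fixed flat on the bench, to the left or right of the case, 200 (x) x 220 (y) x 4 mm thick. Origin: centre of its underside.
- tumbler: Glass tumbler, 72 mm across, 90 mm high, standing beyond the case and the cardboard, midway; bystander. Origin: centre of its underside.
- spray: Spray can, 60 mm across, 160 mm high, standing at the left; bystander. Origin: centre of its underside.
- driver: Screwdriver, 180 mm long, lying at the far left; bystander. Origin: centre of its underside, x towards its tip.

How it is judged:
By the outcome, as a careful person would: the job done as asked, in the order asked, and still so for the second after the job is handed in, with the robot touching nothing.
It also fails if it takes over 54 s, if anything falls off the work surface, if the arm or the gripper's body presses on something with over 40 N, if the wrist force passes 120 N, or if a joint passes its speed limit or range.

## Working session

There is one attempt and no reset: what is moved stays moved. The work goes in short steps, Python scripts to look and compute and a shell command to move; the robot and the scene stay as the last step left them, time stands still between calls to the robot, and variables do not carry over. Pictures are saved under pics/ and viewed, at most 10 in all, crops included, and the job is handed in when it is done.

```bash
mkdir -p pics
cat > h.py <<'E'
import numpy as np, cv2
from plant import telemetry, snapshot, workorder, nets
from scipy.spatial.transform import Rotation as Rn
def ray(p,uv):
    R=cv2.Rodrigues(np.array(p["rvec"],float))[0]; t=np.array(p["tvec"],float)
    d=R.T@np.array([(uv[0]-p["cx"])/p["fx"],(uv[1]-p["cy"])/p["fy"],1]); return -R.T@t,d
def atz(p,uv,z):
    c,d=ray(p,uv); return c+d*(z-c[2])/d[2]
def tri(a,ua,b,ub):
    c1,d1=ray(a,ua);c2,d2=ray(b,ub)
    s=np.linalg.lstsq(np.c_[d1,-d2],c2-c1,rcond=None)[0]
    x,y=c1+s[0]*d1,c2+s[1]*d2
    return (x+y)/2,np.linalg.norm(x-y)
def save(p,n): cv2.imwrite(f"pics/{n}.png",p["frame"][:,:,::-1])
E
python3 - <<'E'
from h import *
np.set_printoptions(precision=4,suppress=True)
a=snapshot("scene");b=snapshot("top")
save(a,"s0");save(b,"t0")
for q,z in [("case",0),("lid_hinge",.07),("lid_edge",.25),("hammer",.07),("hammer_mid",.083),("hammer_grip",.083),("sheet",0),("tumbler",0),("spray",0),("driver",0)]:
    A=nets.landmark_of(a,q);B=nets.landmark_of(b,q)
    for n,p,L in(("s",a,A),("t",b,B)):
        for l in L[:2]: print(q,n,round(l["confidence"],2),np.round(l["uv"]),atz(p,l["uv"],z))
    if A and B: print("   tri",*tri(a,A[0]["uv"],b,B[0]["uv"]))
print(telemetry.get_obs())
for p in(a,b): print(ray(p,[256,192]))
E
```

```text
case s 0.75 [232. 140.] [ 0.4995 -0.1595  0.    ]
case t 0.84 [348. 220.] [ 0.5102 -0.1636  0.    ]
   tri [ 0.5061 -0.1578  0.0068] 0.009964855676008846
lid_hinge s 0.72 [201. 130.] [ 0.598  -0.1893  0.07  ]
lid_hinge t 0.95 [366. 184.] [ 0.6028 -0.1966  0.07  ]
   tri [ 0.5999 -0.1935  0.07  ] 0.008006973065359385
lid_edge s 0.58 [186.  82.] [ 0.62   -0.1987  0.25  ]
lid_edge t 0.8 [390. 160.] [ 0.6216 -0.1899  0.25  ]
   tri [ 0.622  -0.1897  0.2545] 0.004197715031467058
hammer s 0.95 [243. 120.] [ 0.4579 -0.1542  0.07  ]
hammer s 0.65 [253. 273.] [0.7557 0.3156 0.07  ]
hammer t 0.6 [357. 238.] [ 0.4546 -0.1633  0.07  ]
   tri [ 0.4535 -0.1642  0.0623] 0.004150182643026054
hammer_mid s 0.82 [239. 115.] [ 0.4635 -0.1684  0.083 ]
hammer_mid s 0.18 [288. 212.] [0.5865 0.2348 0.083 ]
hammer_mid t 0.92 [358. 240.] [ 0.4498 -0.1616  0.083 ]
   tri [ 0.455  -0.1692  0.0761] 0.014090908526416047
hammer_grip s 0.6 [249. 122.] [ 0.4589 -0.1193  0.083 ]
hammer_grip s 0.24 [254. 273.] [0.7594 0.3216 0.083 ]
hammer_grip t 0.64 [338. 239.] [ 0.4534 -0.1086  0.083 ]
   tri [ 0.4573 -0.1123  0.08
[... 612 characters left out ...]
2968 0.    ]
   tri [ 0.7306  0.2929 -0.0033] 0.012182871836337044
{'clock': 1.1, 'joint_pos': array([-53.394 ,  20.5468,   0.6837,  -0.003 , -70.135 , -16.5088]), 'qvel': array([ 0.011 , -0.032 , -0.1199,  0.0261, -0.0366, -0.0601]), 'tau': array([ -0.0002, -58.24  ,  29.3299,   7.0025,   0.0124,  -0.    ]), 'tool_pos': array([ 0.232 , -0.6339,  0.4047]), 'orientation': array([-179.999 ,    0.0032, -159.9038]), 'force': array([ 0.2019, -0.305 , -0.0859]), 'moment': array([ 0.0406,  0.021 , -0.0345]), 'gripper_force': 0.0, 'opening': 0.08782878068417586}
(array([0.9809, 0.616 , 0.8124]), array([-0.3864, -0.5096, -0.769 ]))
(array([0.4141, 0.1393, 1.0173]), array([ 0.1734, -0.0349, -0.9843]))
```

View pics/s0.png

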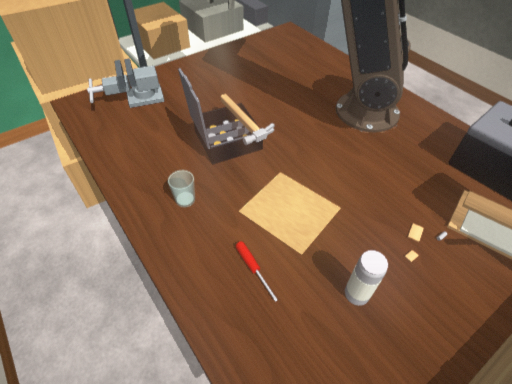

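View pics/t0.png

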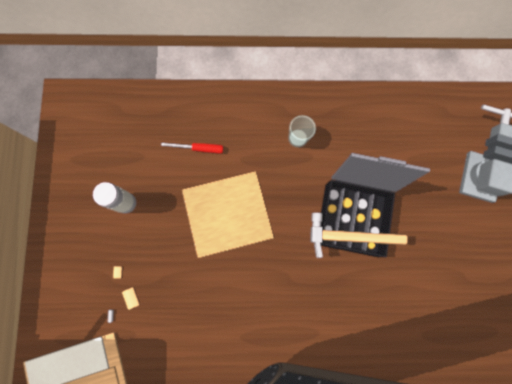

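Run:
```python
from h import *
np.set_printoptions(precision=4,suppress=True)
b=snapshot("top");a=snapshot("scene")
for p,n in((b,"t"),(a,"s")):
  for q,z in(("hammer",.09),("sheet",.004),("case",.07)):
    m=nets.masks_of(p,q)
    if not m: print(n,q,None);continue
    v,u=np.nonzero(m[0]["region"])
    P=np.array([atz(p,(x,y),z)[:2] for x,y in zip(u,v)],np.float32)
    print(n,q,m[0]["confidence"],len(P),cv2.minAreaRect(P))
    if q=="hammer":
      w=P-P.mean(0); print(" pca",np.degrees(np.arctan2(*np.linalg.svd(w,full_matrices=False)[2][0][::-1])),P.min(0),P.max(0))
      for y0 in np.arange(-.3,0,.02):
        s=P[(P[:,1]>y0)&(P[:,1]<y0+.02)]
        if len(s):print(round(y0+.01,2),s[:,0].min(),s[:,0].max(),s[:,0].mean())
```

```text
t hammer 0.82 1179 ((0.46451205015182495, -0.16242004930973053), (0.2529735863208771, 0.11172685772180557), 89.67686462402344)
 pca -94.79093 [ 0.4092 -0.2889] [ 0.521  -0.0359]
-0.29 0.4414509 0.4622663 0.45202166
-0.27 0.44146356 0.46496716 0.45309693
-0.25 0.44156486 0.4649783 0.4523721
-0.23 0.44425493 0.4677444 0.45542696
-0.21 0.44434223 0.467821 0.45596287
-0.19 0.44703072 0.46790847 0.45746025
-0.17 0.44712895 0.47321627 0.45970163
-0.15 0.4472148 0.47329023 0.46065784
-0.13 0.44990036 0.4733747 0.46197772
-0.11 0.44998488 0.47344854 0.46198863
-0.09 0.45266888 0.47614175 0.46393764
-0.07 0.40922308 0.52094215 0.47012684
-0.05 0.40923774 0.52099407 0.4695359
-0.03 0.447777 0.4841411 0.46534517
t sheet 0.58 2491 ((0.6482378244400024, -0.2653663456439972), (0.2815896272659302, 0.10640248656272888), 78.39056396484375)
t case 0.92 6365 ((0.5470849275588989, -0.21399781107902527), (0.2776969075202942, 0.27662143111228943), 78.39616394042969)
s hammer None
s sheet 0.83 4265 ((0.5363875031471252, 0.1900722086429596), (0.20222294330596924, 0.22545920312404633), 14.314168930053711)
s case 0.75 697 ((0.4288892149925232, -0.16981767117977142), (0.27746105194091797, 0.1215040385723114), 75.35446166992188)
```

Scene view: the hammer lies across the case (about 243,120) with its head at the left (+y) wall, and the lid stands behind it (195,105). The sheet is at (288,212). In the top view the handle runs along row 238, columns 312–405, and the sheet centre is at (227,214), which agrees with the networks.

```bash
cat >> h.py <<'E'
np.set_printoptions(precision=4,suppress=True)
def go(x,y,z,yaw):
    o=telemetry.get_obs(); R=Rn.from_euler("xyz",o["orientation"],degrees=True).as_matrix()
    d=R.T@(np.array([x,y,z])-o["tool_pos"])
    s=-((yaw-o["orientation"][2]+180)%360-180)/90
    print("t",o["clock"],o["tool_pos"],o["orientation"],"units xyz",d/.2,"spin",s,"min rows",np.linalg.norm(d)/.0415,abs(s)*90/7.1)
E
python3 -c "
from h import *
go(.4613,-.111,.40,-93.4)"
```

```text
t 1.5 [ 0.2319 -0.6339  0.4047] [ 179.999    -0.0011 -159.903 ] units xyz [-1.9753  2.0611  0.0233] spin -0.7389225118712349 min rows 13.758840671654006 9.366623389917063
```

```bash
python3 -m creep '[[[-0.132,0.1375,0,0,0.65],[-0.132,0.1375,0,0,0.65],[-0.132,0.1375,0,0,0.65],[-0.132,0.1375,0,0,0.65],[-0.132,0.1375,0,0,0.65],[-0.132,0.1375,0,0,0.65],[-0.132,0.1375,0,0,0.65],[-0.132,0.1375,0,0,0.65]]]'
python3 -m creep '[[[-0.132,0.1375,0,0,0.65],[-0.132,0.1375,0,0,0.65],[-0.132,0.1375,0,0,0.65],[-0.132,0.1375,0,0,0.65],[-0.132,0.1375,0,0,0.65],[-0.132,0.1375,0,0,0.65],[-0.132,0.1375,0,0,0.65],[0,0,0.02,-0.074,0.65]]]'
python3 -m creep '[[[0,0,0.06,-0.074,0.65],[0,0,0.06,-0.074,0.65],[0,0,0.06,-0.074,0.65],[0,0,0.06,-0.074,0.65],[0,0,0.06,-0.074,0.65],[0,0,0.06,-0.074,0.65],[0,0,0.06,-0.074,0.65],[0,0,0,-0.074,0.65]]]'
python3 -m creep '[[[0,0,0,-0.073,0.65],[0,0,0,0,0.65]]]'
python3 - <<'E'
from h import *
go(.4613,-.111,.254,-93.4)
a=snapshot("scene");b=snapshot("top");save(a,"s1");save(b,"t1")
for q in("hammer_grip","hammer_mid"):
  A=nets.landmark_of(a,q);B=nets.landmark_of(b,q)
  for p,L in((a,A),(b,B)):
    for l in L[:1]: print(q,l["confidence"],atz(p,l["uv"],.083))
E
```

```text
clock: 2.17
tool_pos: [0.3549, -0.353, 0.405]
orientation: [-180.0, 0.0, -159.9]
force: [0.8, 0.1, 1.0]
opening: 0.0572
gripper_force: 0.0
clock: 2.83
tool_pos: [0.4644, -0.106, 0.4017]
orientation: [-179.9, 0.2, -153.4]
force: [0.4, -0.5, -0.1]
opening: 0.0572
gripper_force: 0.0
clock: 3.5
tool_pos: [0.4612, -0.1104, 0.3146]
orientation: [179.8, -0.0, -99.7]
force: [-0.4, 0.7, -0.4]
opening: 0.0572
gripper_force: 0.0
clock: 3.67
tool_pos: [0.4621, -0.1104, 0.3166]
orientation: [180.0, -0.0, -93.1]
force: [0.4, -0.3, 0.9]
opening: 0.0571
gripper_force: 0.0
t 3.6667 [ 0.4621 -0.1104  0.3166] [179.9937  -0.0073 -93.0829] units xyz [0.0031 0.0039 0.313 ] spin 0.003523860336431047 min rows 1.508404214528203 0.04466865215194285
hammer_grip 0.66 [ 0.4559 -0.119   0.083 ]
hammer_grip 0.64 [0.562  0.4541 0.083 ]
hammer_mid 0.64 [ 0.4745 -0.1594  0.083 ]
```

View pics/s1.png

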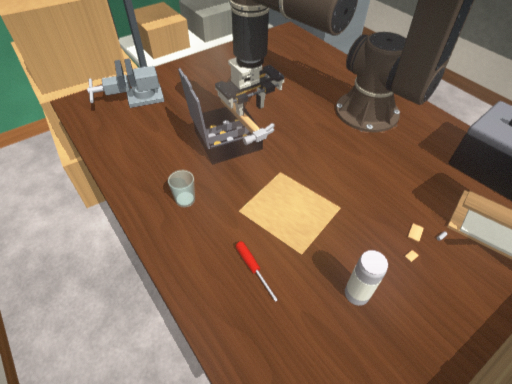

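The gripper is open above the handle at about (258,105), one finger on each side, so I'll go down and close.

```bash
python3 -m creep '[[[0,0,0.1,0,0.65],[0,0,0.1,0,0.65],[0,0,0.07,0,0.65],[0,0,0.045,0,0.65],[0,0,0,0,0.65],[0,0,0,0,0.65]]]'; python3 -m creep '[[[0,0,0,0,0],[0,0,0,0,0],[0,0,0,0,0],[0,0,0,0,0],[0,0,0,0,0],[0,0,0,0,0]]]'
```

```text
clock: 4.47
tool_pos: [0.4622, -0.1104, 0.2537]
orientation: [180.0, -0.0, -93.4]
force: [-0.3, -0.3, -0.4]
opening: 0.0571
gripper_force: 0.0
clock: 4.97
tool_pos: [0.4625, -0.1104, 0.2541]
orientation: [-179.9, 0.0, -93.4]
force: [-0.4, 0.8, 2.8]
opening: 0.0238
gripper_force: 30.0
```

```bash
python3 -m creep '[[[0,0,-0.03,0,0],[0,0,-0.07,0,0],[0,0,-0.1,0,0],[0,0,-0.1,0,0],[0,0,-0.1,0,0],[0,0,-0.1,0,0],[0,0,0,0,0]]]'
python3 - <<'E'
from h import *
o=telemetry.get_obs();print(o["force"],o["moment"],o["opening"])
b=snapshot("top")
hsv=cv2.cvtColor(b["frame"],cv2.COLOR_RGB2HSV);m=cv2.inRange(hsv,(10,70,150),(30,255,255))
n,l,s,c=cv2.connectedComponentsWithStats(m);i=1+s[1:,4].argmax();print(s[i],c[i])
v,u=np.nonzero(l==i);P=np.array([atz(b,(x,y),.004)[:2] for x,y in zip(u,v)],np.float32)
print(cv2.minAreaRect(P))
go(.519,.2295,.35,-75.7)
save(b,"t2")
E
```

```text
clock: 5.55
tool_pos: [0.4627, -0.1105, 0.3572]
orientation: [-179.7, 0.0, -93.4]
force: [1.9, -0.7, -3.7]
opening: 0.0237
gripper_force: 30.0
[ 1.9027 -0.704  -3.7125] [ 0.0011 -0.2494  0.0246] 0.023670442312464804
[ 182  171   85   87 4519] [220.6196 210.3231]
((0.5313432812690735, 0.18742763996124268), (0.2051294595003128, 0.22537079453468323), 14.370697021484375)
t 5.6 [ 0.4622 -0.1104  0.3551] [-179.8306    0.052   -93.3995] units xyz [-1.7132 -0.1828  0.0276] spin -0.19666103459562534 min rows 8.304277012936884 2.4928863540290536
```

View pics/t2.png

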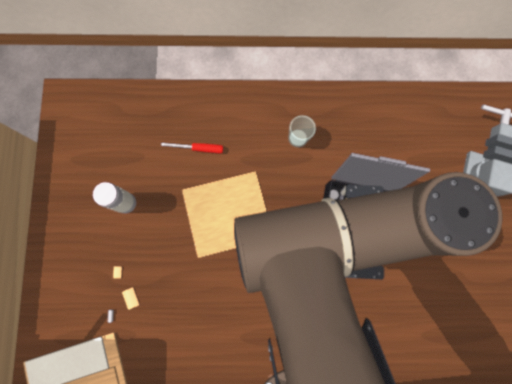

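The sheet is confirmed at (227,214), and the arm hides the hammer. I'll carry it over now.

```bash
python3 -m creep '[[[-0.06,-0.006,0,0,0],[-0.12,-0.013,0,0,0],[-0.12,-0.013,0,0,0],[-0.12,-0.013,0,0,0],[-0.12,-0.013,0,0,0],[-0.12,-0.013,0,0,0],[-0.12,-0.013,0,0,0],[-0.12,-0.013,0,0,0]]]'
python3 -m creep '[[[-0.12,-0.013,0,0,0],[-0.12,-0.013,0,0,0],[-0.12,-0.013,0,0,0],[-0.12,-0.013,0,0,0],[-0.12,-0.013,0,0,0],[-0.12,-0.013,0,0,0],[-0.12,-0.013,0,0,0],[-0.09,-0.008,0,0,0]]]'
python3 -m creep '[[[0,0,0.05,-0.03,0],[0,0,0.1,-0.055,0],[0,0,0.1,-0.055,0],[0,0,0.1,-0.057,0],[0,0,0.1,0,0],[0,0,0,0,0],[0,0,0,0,0]]]'
python3 - <<'E'
from h import *
go(.519,.2295,.188,-75.7)
a=snapshot("scene");b=snapshot("top");save(a,"s3")
for p in(a,b):
  for q in("hammer_mid","hammer_grip"):
    for l in nets.landmark_of(p,q)[:1]: print(q,l["confidence"],l["uv"],atz(p,l["uv"],telemetry.get_obs()["tool_pos"][2]-.171))
E
```

```text
clock: 6.27
tool_pos: [0.4913, 0.0691, 0.3518]
orientation: [179.8, -0.1, -93.4]
force: [0.4, -0.0, -5.2]
opening: 0.0236
gripper_force: 30.0
clock: 6.93
tool_pos: [0.5225, 0.2541, 0.3515]
orientation: [179.9, -0.1, -93.4]
force: [0.9, -0.4, -5.5]
opening: 0.0243
gripper_force: 30.0
clock: 7.52
tool_pos: [0.5223, 0.2521, 0.262]
orientation: [179.8, -0.1, -75.7]
force: [0.9, -0.2, -3.1]
opening: 0.0236
gripper_force: 30.0
t 7.5167 [0.5223 0.2521 0.262 ] [179.7701  -0.1246 -75.7141] units xyz [0.1046 0.0425 0.3702] spin -0.00015662754999476016 min rows 1.8653860499677781 0.0019854196478209032
hammer_mid 0.96 [292.0, 192.1] [0.5419 0.1959 0.0938]
hammer_grip 0.93 [309.1, 198.7] [0.52   0.2395 0.0939]
hammer_mid 0.82 [221.9, 211.3] [0.5257 0.1961 0.0939]
hammer_grip 0.79 [201.2, 212.4] [0.5229 0.25   0.0938]
```

View pics/s3.png

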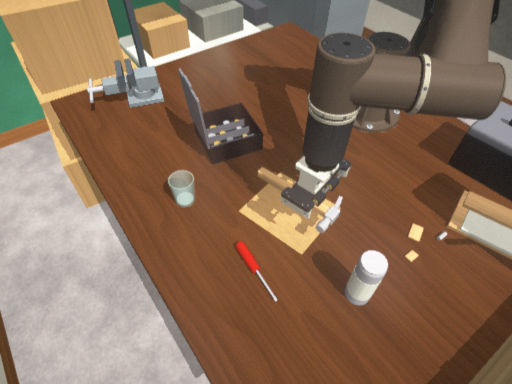

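The hammer is held level above the sheet, with the head near (330,213) and the handle end near (265,175). I'll shift it about 16 mm towards the case and lower it.

```bash
python3 -m creep '[[[0.04,0.02,0.08,0,0],[0.04,0.02,0.1,0,0],[0,0,0.08,0,0],[0,0,0.04,0,0],[0,0,0.02,0,0],[0,0,0,0,0],[0,0,0,0,0]]]'
python3 -m creep '[[[0,0,0.015,0,0],[0,0,0.01,0,0],[0,0,0.01,0,0],[0,0,0.01,0,0],[0,0,0,0,0]]]'
```

```text
clock: 8.4
tool_pos: [0.5195, 0.2357, 0.2004]
orientation: [-179.9, 0.0, -75.6]
force: [0.2, 0.3, -4.6]
opening: 0.0237
gripper_force: 30.0
clock: 8.82
tool_pos: [0.5189, 0.2351, 0.1903]
orientation: [180.0, -0.0, -75.7]
force: [0.9, -0.3, -4.7]
opening: 0.0238
gripper_force: 30.0
```

```bash
python3 -m creep '[[[0,0,0.006,0,0],[0,0,0.004,0,0],[0,0,0,0,0],[0,0,0,0,0]]]'
```

```text
clock: 9.15
tool_pos: [0.5191, 0.2352, 0.1886]
orientation: [180.0, -0.0, -75.7]
force: [0.5, -0.5, -5.1]
opening: 0.0238
gripper_force: 30.0
```

```bash
python3 -m creep '[[[0,0,0.006,0,0],[0,0,0.004,0,0],[0,0,0,0,0],[0,0,0,0,0]]]'; python3 -m creep '[[[0,0,0.004,0,0],[0,0,0.004,0,0],[0,0,0,0,0],[0,0,0,0,0]]]'
```

```text
clock: 9.48
tool_pos: [0.5191, 0.2352, 0.1881]
orientation: [-180.0, 0.0, -75.6]
force: [-4.0, -0.7, 9.9]
opening: 0.0239
gripper_force: 30.0
clock: 9.82
tool_pos: [0.519, 0.2352, 0.1881]
orientation: [-179.9, 0.0, -75.6]
force: [-11.0, -3.0, 25.8]
opening: 0.024
gripper_force: 30.0
```

Firm contact. I'll take off the pressure, open and retreat.

```bash
python3 -m creep '[[[0,0,-0.005,0,0],[0,0,-0.004,0,0],[0,0,0,0,0],[0,0,0,0,0.2]]]'; python3 -m creep '[[[0,0,0,0,0.6],[0,0,0,0,0.6],[0,0,0,0,0.6],[0,0,0,0,0.6],[0,0,-0.05,0,0.6],[0,0,-0.15,0,0.6],[0,0,-0.2,0,0.6],[0,0,-0.2,0,0.6]]]'; python3 -m creep '[[[0,0,-0.2,0,0],[0,0,-0.2,0,0],[0,0,-0.2,0,0],[0,0,0,0,0]]]'
python3 - <<'E'
from h import *
a=snapshot("scene");b=snapshot("top");save(a,"s4");save(b,"t4")
for q,z in(("hammer_mid",.017),("hammer_grip",.017),("lid_edge",.25),("lid_hinge",.07)):
  A=nets.landmark_of(a,q);B=nets.landmark_of(b,q)
  for p,L in((a,A),(b,B)):
    for l in L[:1]: print(q,l["confidence"],l["uv"],atz(p,l["uv"],z))
  if A and B: print(" tri",*tri(a,A[0]["uv"],b,B[0]["uv"]))
E
```

```text
clock: 10.15
tool_pos: [0.5191, 0.2352, 0.1881]
orientation: [-180.0, 0.0, -75.6]
force: [-5.2, -1.0, 12.0]
opening: 0.0237
gripper_force: 30.0
clock: 10.82
tool_pos: [0.5188, 0.2348, 0.3082]
orientation: [179.9, -0.1, -75.7]
force: [0.9, 1.7, -0.8]
opening: 0.0527
gripper_force: 0.0
clock: 11.15
tool_pos: [0.5203, 0.2355, 0.437]
orientation: [-179.2, 0.2, -75.6]
force: [1.4, 1.1, 0.9]
opening: 0.0315
gripper_force: 0.0
hammer_mid 0.61 [287.8, 204.3] [0.5342 0.179  0.017 ]
hammer_mid 0.68 [230.0, 216.9] [0.519  0.1779 0.017 ]
 tri [0.5235 0.175  0.0032] 0.009242728938791375
hammer_grip 0.73 [306.8, 215.8] [0.5169 0.2413 0.017 ]
hammer_grip 0.85 [211.0, 219.0] [0.5132 0.2313 0.017 ]
 tri [0.5126 0.2343 0.0066] 0.005328567027618504
lid_edge 0.69 [184.6, 83.3] [ 0.6266 -0.1954  0.25  ]
lid_edge 0.75 [392.1, 162.3] [ 0.6167 -0.1948  0.25  ]
 tri [ 0.6212 -0.2004  0.2436] 0.007007697307319106
lid_hinge 0.91 [200.9, 130.7] [ 0.6006 -0.1868  0.07  ]
lid_hinge 0.95 [366.5, 183.8] [ 0.6034 -0.1978  0.07  ]
 tri [ 0.6008 -0.1955  0.0663] 0.009016168206212845
```

View pics/s4.png

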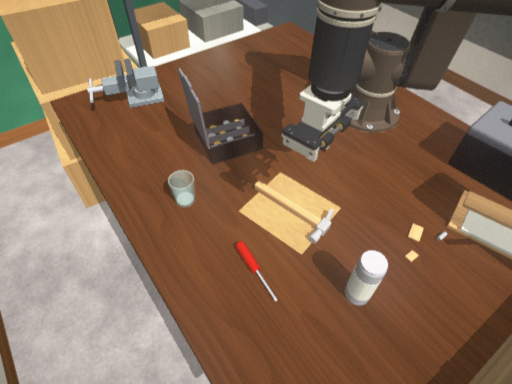

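The hammer lies flat on the sheet, with its mid at about (.526,.178) against the sheet centre (.531,.187). Next the lid: I'll turn the hand along the hinge and fly over behind it.

```bash
python3 -m creep '[[[0,0,-0.06,-0.07,0],[0,0,-0.06,-0.07,0],[0,0,-0.06,-0.07,0],[0,0,-0.06,-0.07,0],[0,0,-0.06,-0.07,0],[0,0,0,-0.07,0],[0,0,0,-0.07,0],[0,0,0,-0.07,0]]]'; python3 -m creep '[[[0,0,0,-0.07,0],[0,0,0,-0.065,0],[0,0,0,0,0]]]'
python3 - <<'E'
from h import *
b=snapshot("top");a=snapshot("scene")
g=nets.masks_of(b,"case"); 
go(.663,-.208,.49,-13)
H=nets.landmark_of(b,"case");print(H[0]["uv"] if H else 0)
save(b,"t5")
for p in(a,b):
  for l in nets.masks_of(p,"lid")[:1]:
    c=cv2.boxPoints(cv2.minAreaRect(np.argwhere(l["region"])[:,::-1].astype(np.float32)))
    print(l["confidence"],c.round(),[atz(p,x,.07)[:2] for x in c])
E
```

```text
clock: 12.32
tool_pos: [0.5191, 0.2352, 0.4866]
orientation: [180.0, 0.0, -24.9]
force: [1.0, 0.0, -0.8]
opening: 0.0003
gripper_force: 0.0
clock: 12.57
tool_pos: [0.5191, 0.2352, 0.4863]
orientation: [180.0, 0.0, -12.8]
force: [-0.5, 0.3, 0.1]
opening: 0.0004
gripper_force: 0.0
t 12.7167 [0.5191 0.2352 0.4866] [179.9728   0.0175 -13.3114] units xyz [ 1.2104  1.9908 -0.0166] spin -0.0034601395451918254 min rows 11.228727696665564 0.043860923812290745
[349.3, 221.0]
0.93 [[175.  70.]
 [187.  66.]
 [214. 145.]
 [202. 149.]] [array([ 0.5002, -0.555 ]), array([ 0.4467, -0.5538]), array([ 0.6033, -0.1035]), array([ 0.6437, -0.1097])]
0.75 [[331. 181.]
 [337. 148.]
 [430. 165.]
 [424. 199.]] [array([ 0.6109, -0.1002]), array([ 0.7064, -0.1223]), array([ 0.6558, -0.3793]), array([ 0.5615, -0.3529])]
```

View pics/t5.png

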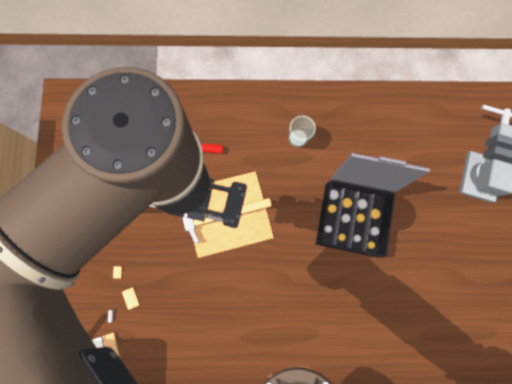

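The case is clear, with its rim from (331,181) to (394,192) and the lid behind it. I'll fly behind the lid.

```bash
python3 -m creep '[[[0.093,0.153,0,0,0],[0.093,0.153,0,0,0],[0.093,0.153,0,0,0],[0.093,0.153,0,0,0],[0.093,0.153,0,0,0],[0.093,0.153,0,0,0],[0.093,0.153,0,0,0]]]'; python3 -m creep '[[[0.093,0.153,0,0,0],[0.093,0.153,0,0,0],[0.093,0.153,0,0,0],[0.093,0.153,0,0,0],[0.093,0.153,0,0,0],[0.093,0.153,0,0,0],[0,0,0,0,0],[0,0,0,0,0]]]'
python3 - <<'E'
from h import *
go(.663,-.208,.40,-13)
a=snapshot("scene");save(a,"s6")
E
```

```text
clock: 13.45
tool_pos: [0.5975, -0.0047, 0.4871]
orientation: [-180.0, -0.0, -13.2]
force: [0.7, 0.3, 0.3]
opening: 0.0006
gripper_force: 0.0
clock: 14.12
tool_pos: [0.6646, -0.2092, 0.4855]
orientation: [180.0, 0.1, -13.4]
force: [-0.3, 0.6, -0.4]
opening: 0.0006
gripper_force: 0.0
t 14.1167 [ 0.6646 -0.2092  0.4855] [179.9809   0.1046 -13.356 ] units xyz [-0.0085 -0.0042  0.4273] spin -0.0039558653940092526 min rows 2.06002085875139 0.05014477260011729
```

View pics/s6.png

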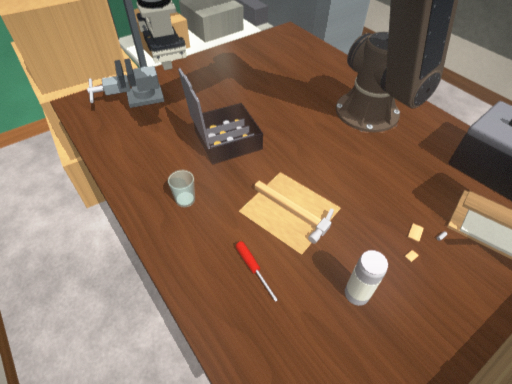

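The fingers are above and behind the lid edge, with the tips near (168,65) and the edge near (185,80). I'll go down and push.

```bash
python3 -m creep '[[[0,0,0.15,0,0],[0,0,0.15,0,0],[0,0,0.127,0,0],[-0.05,0,0,0,0],[-0.05,0,0,0,0],[-0.05,0,0,0,0],[0,0,0,0,0]]]'; python3 -m creep '[[[-0.045,0,0,0,0],[-0.04,0,0,0,0],[-0.065,0,0.005,0,0],[-0.065,0,0.005,0,0],[-0.065,0,0.005,0,0],[0,0,0,0,0]]]'
python3 - <<'E'
from h import *
go(.6,-.195,.4,-13)
E
```

```text
clock: 14.75
tool_pos: [0.6336, -0.1995, 0.4046]
orientation: [-180.0, -0.2, -13.1]
force: [0.2, -0.4, 0.4]
opening: 0.0001
gripper_force: 0.0
clock: 15.25
tool_pos: [0.5784, -0.1873, 0.3995]
orientation: [-180.0, -0.1, -13.1]
force: [0.4, -0.3, -0.4]
opening: 0.0004
gripper_force: 0.0
t 15.25 [ 0.5784 -0.1873  0.3995] [-179.9585   -0.0586  -13.1226] units xyz [ 0.1141  0.013  -0.0022] spin -0.0013625663042104305 min rows 0.5535562603593163 0.017271967236470245
```

Run:
```python
from h import *
a=snapshot("scene");save(a,"s7")
for q in("lid_edge","lid_hinge"):
  for l in nets.landmark_of(a,q)[:1]: print(q,l)
```

```text
lid_edge {'uv': [207.6, 78.7], 'confidence': 0.89}
lid_hinge {'uv': [200.8, 132.1], 'confidence': 0.57}
```

View pics/s7.png

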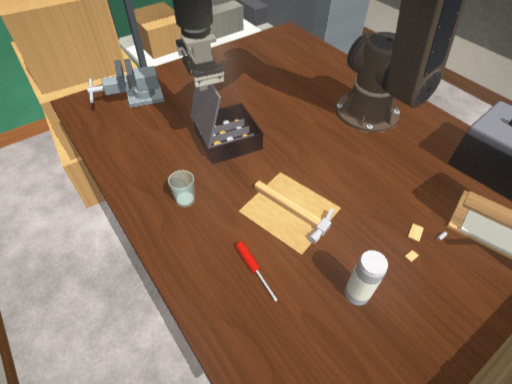

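The lid has turned inwards: its edge moved from column 185 to 207, with the fingers behind it. I'll keep following the arc.

```bash
python3 -m creep '[[[-0.062,0,0.02,0,0],[-0.062,0,0.022,0,0],[-0.06,0,0.024,0,0],[-0.054,0,0.036,0,0],[-0.053,0,0.037,0,0],[-0.053,0,0.037,0,0]]]'; python3 -m creep '[[[-0.044,0,0.05,0,0],[-0.043,0,0.05,0,0],[-0.043,0,0.05,0,0],[-0.029,0,0.058,0,0],[-0.028,0,0.058,0,0],[-0.028,0,0.058,0,0],[0,0,0,0,0]]]'
python3 -c "
from h import *
go(.465,-.16,.256,-13)"
```

```text
clock: 15.9
tool_pos: [0.5139, -0.1721, 0.3634]
orientation: [180.0, -0.1, -13.1]
force: [1.4, 0.2, 0.2]
opening: 0.0006
gripper_force: 0.6
clock: 16.48
tool_pos: [0.4708, -0.1622, 0.2967]
orientation: [180.0, 0.2, -13.1]
force: [-1.6, -0.3, -0.4]
opening: 0.0005
gripper_force: 0.0
t 16.4833 [ 0.4708 -0.1622  0.2967] [179.9796   0.1875 -13.1429] units xyz [-0.0299 -0.0041  0.2034] spin -0.001587553847752411 min rows 0.9908760674600693 0.02012392201376296
```

```bash
python3 -m creep '[[[-0.015,0,0.06,0,0],[-0.015,0,0.06,0,0],[0,0,0.05,0,0],[0,0,0.02,0,0],[0,0,0,0,0]]]';  python3 -m creep '[[[0,0,0.015,0,0],[0,0,0.01,0,0],[0,0,0,0,0]]]'
```

```text
clock: 16.9
tool_pos: [0.4663, -0.161, 0.2601]
orientation: [180.0, 0.1, -13.1]
force: [-0.1, -0.2, 0.2]
opening: 0.0007
gripper_force: 0.0
clock: 17.15
tool_pos: [0.4665, -0.161, 0.2568]
orientation: [180.0, -0.1, -13.1]
force: [-2.6, 0.7, 8.2]
opening: 0.0002
gripper_force: 3.8
```

```bash
python3 -m creep '[[[0,0,0.008,0,0],[0,0,0,0,0],[0,0,0,0,0]]]';  python3 -m creep '[[[0,0,0.006,0,0],[0,0,0,0,0],[0,0,0,0,0]]]'
```

```text
clock: 17.4
tool_pos: [0.4664, -0.161, 0.2565]
orientation: [180.0, -0.1, -13.0]
force: [-7.0, 4.4, 23.5]
opening: 0.0003
gripper_force: 11.9
clock: 17.65
tool_pos: [0.4664, -0.161, 0.2563]
orientation: [180.0, -0.2, -13.0]
force: [-12.0, 5.5, 35.4]
opening: 0.0006
gripper_force: 17.8
```

Hard stop at the shut height. I'll back off, raise the hand and check.

```bash
python3 -m creep '[[[0,0,-0.05,0,0],[0,0,-0.15,0,0],[0,0,-0.2,0,0],[0,0,-0.2,0,0],[0,0,-0.2,0,0],[0,0,-0.2,0,0]]]'; python3 -m creep '[[[-0.1,0.15,0,0,0],[-0.1,0.15,0,0,0],[-0.1,0.15,0,0,0],[-0.1,0.15,0,0,0],[0,0,0,0,0],[0,0,0,0,0]]]'
python3 - <<'E'
from h import *
a=snapshot("scene");b=snapshot("top");save(a,"s8")
for q,z in(("lid_edge",.078),("lid_hinge",.07),("hammer_mid",.017)):
  A=nets.landmark_of(a,q);B=nets.landmark_of(b,q)
  for p,L in((a,A),(b,B)):
    for l in L[:1]: print(q,l["confidence"],l["uv"],atz(p,l["uv"],z))
  if A and B: print(" tri",*tri(a,A[0]["uv"],b,B[0]["uv"]))
E
```

```text
clock: 18.15
tool_pos: [0.4653, -0.161, 0.4555]
orientation: [-180.0, -0.1, -13.1]
force: [2.0, 0.6, -0.4]
opening: 0.0002
gripper_force: 0.0
clock: 18.65
tool_pos: [0.3593, -0.2606, 0.4535]
orientation: [-180.0, -0.1, -13.3]
force: [-0.1, 0.3, -0.4]
opening: 0.0006
gripper_force: 0.0
lid_edge 0.83 [250.7, 113.2] [ 0.4227 -0.1592  0.078 ]
lid_edge 0.8 [352.4, 248.9] [ 0.4271 -0.1468  0.078 ]
 tri [ 0.4289 -0.1459  0.0881] 0.0057095226317018495
lid_hinge 0.83 [200.6, 130.6] [ 0.6011 -0.1878  0.07  ]
lid_hinge 0.57 [365.4, 183.0] [ 0.6056 -0.1948  0.07  ]
 tri [ 0.6029 -0.1919  0.0699] 0.007607885505191194
hammer_mid 0.88 [286.2, 204.3] [0.5379 0.1763 0.017 ]
hammer_mid 0.76 [230.1, 214.4] [0.5261 0.1776 0.017 ]
 tri [0.5301 0.1747 0.0079] 0.008851742493676543
```

View pics/s8.png

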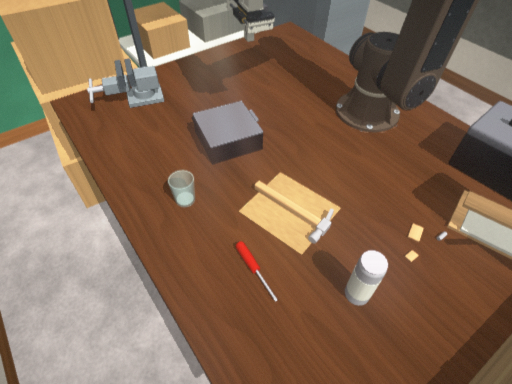

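The lid is flat on the case (228,125), the hammer lies on the sheet (290,205), the bystanders haven't moved and the hand is clear.

```bash
python3 -c "
from plant import workorder
print(workorder.close_job())"
```

```text
the job is handed in; nothing more can be done
None
```

The hammer is lying flat on the cardboard, the case is fully shut, the tumbler, spray can and screwdriver are where they were, and the job was handed in at about 19 s on the robot's clock.

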